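# Press a glued card box in a one-hand ratchet clamp

## Task

The end flap of the small card staple box has just been glued: lay the box flat on the clamp's bed, lengthwise between the jaws, and let go of it. Then pump the clamp's two trigger levers - squeeze, let them spring back, squeeze again - until the moving jaw's spring pad meets the box and is pressed about half-way in; never drive the pad to its stop, which would crush the box. Finish still holding the levers squeezed so that the pressure stays on, and leave the other things on the desk where they are.

Things in the scene. Friction and masses are not known exactly. Their poses are not given: they have to be found in the camera images.
- clamp: Grey bench clamp bolted to the desk, base 72 x 310 mm, 12 mm thick. Origin on the desk top under its middle; y runs along the toothed bar, from the trigger end (-y, grey housing 46 x 108 mm, 72 mm high, two black levers standing on it) to the fixed jaw (+y), whose face is at y = +112 mm; z up. Both jaws are 44 mm wide (x) and 64 mm high above the desk; the throat lies between them.
- bed_center (a point): Point on the bed's top in the throat, 42 mm from the fixed jaw's face, on the clamp's middle line, 30 mm above the desk. The bed is an aluminium rail 30 mm wide (clamp's x), 18 mm high on the base plate, so the 36 mm wide box overhangs it by 3 mm either side. Axes as the clamp's.
- pad_face (a point): Centre of the front face of the moving jaw's steel spring pad (38 mm wide, 22 mm high, 42 mm above the desk); it looks to +y of the clamp, to the fixed jaw. At the start it is 70 to 86 mm from the fixed jaw's face.
- trigger_grip (a point): Point midway between the two upright black trigger levers, 115 mm above the desk: squeeze them here from above, along the clamp's y. Their outer faces are 56 mm apart here at rest, 30 mm fully squeezed; each is 24 mm wide (x), 12 mm thick, its top 140 mm above the desk. They are geared together and close symmetrically. Axes as the clamp's.
- lever (a joint): Angle of the trigger levers: 0 = sprung open, 0.175 rad = fully squeezed. A spring opens them (1.5 N open, 2.5 N squeezed, at the grip). A full squeeze drives the jaw up to 14 mm forward by a pawl on 5 mm teeth, mostly about 10 mm (the rest is lost in catching a tooth). Let them open fully (fingers about 64 mm apart) between squeezes.
- jaw (a joint): Advance of the moving jaw and bar towards the fixed jaw in m, 0 = fully back; it starts at 0 to 0.016 m. A friction of 3 N holds it where the levers leave it; against a higher pressure of the pad it slides back when the levers are let go.
- pad (a joint): How far the spring pad is pressed towards the moving jaw in m: 0 = free (15 mm gap between the 5 mm pad plate and the jaw block behind it), 0.012 = at its stop (3 mm gap, box crushed). Its spring gives 1.2 N per mm; half-way, 0.006 m (9 mm gap), is right, which takes about 10 N of grip at the levers. Pressing only sets in once the box rests against the fixed jaw.
- box_center (a point): Centre of the small plain dark card box of staples, 52 (x) x 36 (y) x 14 (z) mm, 40 g, lying flat on the desk to the robot's left. It goes into the clamp with its 52 mm length along the clamp's y.
- eraser: Eraser 23 x 58 x 13 mm, origin under its centre; leave it alone.
- highlighter: Highlighter pen 112 x 18 x 15 mm, origin under its centre; leave it alone.
- sharpener: Pencil sharpener 16 x 25 x 12 mm, origin under its centre; leave it alone.
- dish: White dish of paper clips, 86 mm across, 20 mm high, origin under its centre; leave it alone.
There are look-alikes about, which are no part of the job. What is meant by the part that bears box_center is not orange, and is the larger of those in its own colour.

How it is judged (in metres and radians):
On the way, in this order (a step that is already met when the one before it is completed fails the run):
1. the box lies flat on the bed, lengthwise between the jaws, released (horizontal distance between box_center and bed_center below 0.035 m and x of box_center in the frame of clamp between -0.012 and 0.012 m and height (world z) of box_center between 0.033 and 0.041 m and angle between the x axis of box_center and the y axis of clamp, either way round below 0.3 rad and contact force between the fingers and staple_box below 0.1 N), for 0.2 s.
2. the levers are squeezed (value of joint lever above 0.1 rad), for 0.05 s.
3. the levers are let back (value of joint lever below 0.05 rad), for 0.05 s.
4. the pad is pressed in by a further squeeze (value of joint pad above 0.0035 m and value of joint lever above 0.02 rad), for 0.1 s.
At the end, for the whole second after the job is handed in: The fingers hold the levers squeezed (more than 1 N, lever above 0.02 rad) and the spring pad is pressed 3.5 to 9 mm in against the box, which lies flat on the bed against the fixed jaw, lengthwise within 0.15 rad and 12 mm of the bed's middle line, not touched by the robot (all of step 4 and value of joint pad below 0.009 m and contact force between the fingers and clamp above 1 N and contact force between staple_box and clamp above 3 N and contact force between each of the arm, the fingers and staple_box below 0.1 N and horizontal distance between box_center and bed_center below 0.035 m and x of box_center in the frame of clamp between -0.012 and 0.012 m and height (world z) of box_center between 0.033 and 0.041 m and angle between the x axis of box_center and the y axis of clamp, either way round below 0.15 rad); the arm keeps its last pose, push and grip.
It fails at once if the pad is driven to its stop: the box is crushed (value of joint pad above 0.0112 m).
It fails at once if a bystander is pushed more than 30 mm (distance of any of eraser, highlighter, sharpener, dish from where it was at the start of the episode above 0.03 m).
It also fails if it takes over 67 s, if anything falls off the work surface, if the arm or the gripper's body presses on something with over 40 N, if the wrist force passes 120 N, or if a joint passes its speed limit or range.

## Robot

A 6-joint arm with a two-finger parallel gripper is mounted at the origin on a cart in front of the work surface, level with it; the furniture and walls round the work are solid. World frame = base frame: x ahead of the robot, y to its left, z up, the work surface at z = 0. Lengths are in m, angles in degrees, forces in N, time in s.
With the tool pointing down it reaches from about 0.3 to 1 m from the base axis. Payload 5.1 kg.
Tool frame: the origin (TCP) lies midway between the tips of the shut fingers; the grasp point (between the pads) lies 19 mm behind it; z points along the fingers, y is the line along which they close (so a half turn about z gives the same grasp; the last joint's range is limited). The gripper opens to 95 mm and grips with 3 to 60 N. Pads are 20 mm wide; open, the fingers measure 119 mm over their backs; the gripper's body (75 mm by 180 mm) begins 59 mm behind the grasp point.
Start: joints at [72.216, 7.093, 94.555, -0, 78.352, -4.733], TCP at [0.147, 0.633, 0.177] pointing down, gripper open.
Joint ranges: [-149.61, 149.61], [-58.7, 133.49], [1.44, 155.28], [-77.14, 257.14], [18.33, 153.61], [-166.67, 166.67]. Speed limits (degrees/s): [147.25, 147.25, 180, 180, 180, 180].

## Interface

Orientations are given as a 3x3 rotation matrix whose columns are the frame's x, y, z axes.
In Python, from bench import readout, eyes, ticket gives the robot as it stands.
- The arm moves only by the shell command python3 -m creep 'ROWS' [FORCE]. ROWS is JSON, a list of rows, each a list of 3 entries, a list of its own where there are three numbers: the shift along the tool's x, y, z in m, then the turn about the tool's z in degrees, then the finger opening in m, from 0 to 0.0951. In form: [[[x, y, z], spin, grip], ...]. A call has 1 to 8 rows; each row shifts and turns the commanded pose from where the row before left it, along the tool's axes as they then stand; what a row does not reach is not made up. A row lasts 1/12 s, in which the tool goes at most 41.7 mm and 7.16 degrees, less where a joint would pass 70% of its speed; a pose out of reach is approached as far as the arm can. A call with a gripper value outside its range is refused whole. The fingers move at their own pace and stop on an object; FORCE is the grip in N (left out, the last holds). Time passes only in rows, so rows that do not move let the fingers close. It gives the time, the measured TCP pose, the force, the opening and the grip force at its end, in the units of the state.
- readout.state(): the state, without advancing time (a new reading comes with each control period).
- eyes.snapshot(name): name is "side" or "top"; returns a dict with "image" (384x512x3 uint8, red, green, blue), "range_z" (384x512 float32, m along the optical axis (not along the pixel's ray), 0 where there is no reading), "fx", "fy", "cx", "cy" (pixels), "R" (3x3) and "t" (3): a world point X has camera coordinates R X + t. Camera axes: x right, y down, z forward; pixel columns grow to the right and rows downward; lengths in m; the calibration is good to about 2 mm. A picture is of the moment at which its call begins.
- ticket.close_job(): hands the job in; it is judged then, once.
The state is a dict: "t": time; "joint_pos": joint angles; "joint_vel": joint speeds; "effort": joint torques, N m; "eef_pos": TCP position; "eef_rot": TCP orientation; "ft_force": force on the tool from outside, world axes, zero at the start; "moment": the same for the moment, N m; "opening": opening from 0.0 (shut) to 1.0 (fully open); "grasp_force": force on a finger pad.
Only numpy, scipy, OpenCV 4.12 (cv2) and the standard library are available. Lean on these libraries where they do the work, as an engineer would, in place of code of your own. Each camera call takes 0.05 s, during which the arm holds its last target. There are 200 camera calls.

## Working session

There is one attempt and no reset: what is moved stays moved. The work goes in short steps, Python scripts to look and compute and a shell command to move; the robot and the scene stay as the last step left them, time stands still between calls to the robot, and variables do not carry over. Pictures are saved under pics/ and viewed, at most 10 in all, crops included, and the job is handed in when it is done.

```bash
ls; mkdir -p pics; python3 - <<'E'
from bench import readout, eyes
import cv2, numpy as np
for n in("top","side"):
    s=eyes.snapshot(n); cv2.imwrite(f"pics/{n}0.png",cv2.cvtColor(s["image"],cv2.COLOR_RGB2BGR))
    np.savez(f"{n}0.npz",**s); print(n,s["fx"],s["cx"],s["cy"],(-s["R"].T@s["t"]).round(3),s["R"].round(3).tolist())
s=readout.state();print(s["t"],s["eef_pos"],np.round(s["eef_rot"],3).tolist(),s["opening"])
E
```

```text
pics
top 398.66740995738974 263.6670166962208 187.30330365055147 [0.45  0.039 1.282] [[-0.004, -1.0, -0.019], [-0.999, 0.005, -0.033], [0.033, 0.019, -0.999]]
side 387.73969368799555 249.82757998919573 187.05597585087747 [0.541 0.914 0.703] [[-0.998, 0.062, -0.015], [0.047, 0.567, -0.822], [-0.043, -0.821, -0.569]]
0.1 [0.14662302 0.63258556 0.17611644] [[-0.974, 0.226, -0.001], [0.226, 0.974, -0.002], [0.0, -0.002, -1.0]] 0.9961989813874257
```

View pics/top0.png

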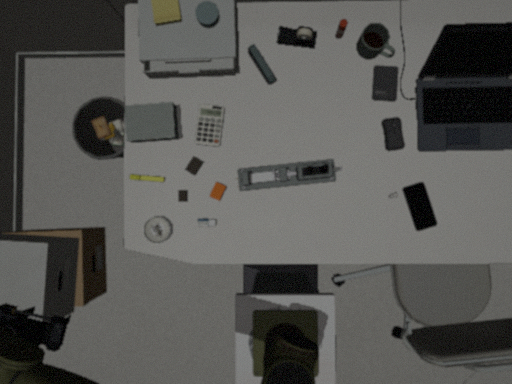

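View pics/side0.png

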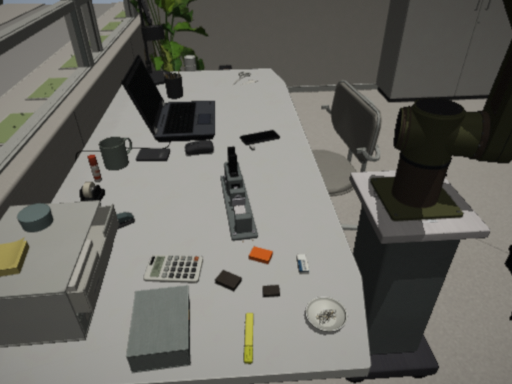

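Top view: the clamp is at about (287,175), with its trigger end (black levers) on the right and the fixed jaw on the left. The candidates for the box are dark (194,165), dark small (183,196) and orange (218,191). The one that fits is (194,165): not orange, and the larger of the two dark ones. I'll measure it and confirm in a crop.

```bash
cat > h.py <<'E'
import numpy as np, cv2
def ray(s,uv,z):
    """world points of pixels uv on plane z"""
    uv=np.atleast_2d(uv).astype(float)
    d=np.c_[(uv[:,0]-s["cx"])/s["fx"],(uv[:,1]-s["cy"])/s["fy"],np.ones(len(uv))]@s["R"]
    c=-s["R"].T@s["t"]
    return c+d*((z-c[2])/d[:,2])[:,None]
def cloud(s):
    h,w=s["range_z"].shape; v,u=np.mgrid[:h,:w]; z=s["range_z"]
    P=np.stack([(u-s["cx"])/s["fx"]*z,(v-s["cy"])/s["fy"]*z,z],-1)
    return (P-s["t"])@s["R"]
def proj(s,X):
    c=s["R"]@np.asarray(X)+s["t"]; return np.array([s["fx"]*c[0]/c[2]+s["cx"],s["fy"]*c[1]/c[2]+s["cy"]])
def rect(P):
    (c,wh,a)=cv2.minAreaRect((P[:,:2]*1000).astype(np.float32)); return np.round(c,1),np.round(wh,1),round(a,1)
E
python3 - <<'E'
from h import *
T=dict(np.load("top0.npz"));S=dict(np.load("side0.npz"))
for n,s,seeds in(("top",T,[(194,165),(183,196),(218,191)]),("side",S,[(228,280),(271,291),(261,255)])):
    g=cv2.cvtColor(s["image"],cv2.COLOR_RGB2HSV)
    C=cloud(s)
    for u,v in seeds:
        v0,u0=v-25,u-25
        im=s["image"][v0:v+25,u0:u+25].astype(int)
        m=((im.max(2)<90) if (u,v) not in((218,191),(261,255)) else ((im[...,0]-im[...,2])>60)).astype(np.uint8)
        k,l=cv2.connectedComponents(m); L=l[25,25]
        vv,uu=np.nonzero(l==L) 
        P=ray(s,np.c_[uu+u0,vv+v0],0.014); print(n,(u,v),L,len(uu),rect(P),"cloud z med",np.median(C[vv+v0,uu+u0,2]).round(4),im[25,25])
for n,s in(("top",T),("side",S)):
    C=cloud(s); x,y,z=C[...,0],C[...,1],C[...,2]
    ok=(s["range_z"]>0)&(x>.3)&(x<.65)&(y>-.3)&(y<.25)
    for a,b in((.008,.2),(.055,.08),(.1,.16),(.025,.036)):
        q=C[ok&(z>a)&(z<b)]
        if len(q)>5: print(n,a,b,len(q),rect(q),q[:,2].max().round(3))
a=cv2.resize(T["image"][140:215,125:345],None,fx=3.6,fy=3.6,interpolation=2)
b=cv2.resize(S["image"][140:310,190:320],None,fx=1.9,fy=1.9,interpolation=2)
o=np.zeros((600,800,3),np.uint8);o[:a.shape[0],:a.shape[1]]=a[:,:800];o[272:272+b.shape[0],:b.shape[1]]=b
cv2.imwrite("pics/c1.png",cv2.convertScaleAbs(o[...,::-1],alpha=1.8))
E
```

```text
top (194, 165) 5 205 (array([563.4, 285.1]), array([40. , 53.4]), 57.5) cloud z med 0.0132 [36 37 29]
top (183, 196) 3 112 (array([466.9, 322.1]), array([35.3, 28.9]), 0.1) cloud z med 0.0088 [39 34 28]
top (218, 191) 1 159 (array([481.7, 210.4]), array([32.9, 48.4]), 63.3) cloud z med 0.0136 [123  67  27]
side (228, 280) 2 337 (array([564. , 294.1]), array([42.5, 55.8]), 57.0) cloud z med 0.0136 [47 42 37]
side (271, 291) 1 185 (array([467.8, 332.2]), array([31.4, 36.1]), 85.7) cloud z med 0.0101 [48 42 38]
side (261, 255) 1 270 (array([482.5, 216.1]), array([44.8, 53.3]), 65.8) cloud z med 0.0139 [191  89  31]
top 0.008 0.2 2443 (array([475.2, -21. ]), array([567.3, 308.6]), 85.5) 0.144
top 0.055 0.08 672 (array([532.5,  -8.8]), array([ 45.9, 281.8]), 5.3) 0.078
top 0.1 0.16 90 (array([540.2, -92.7]), array([23.4, 59.1]), 6.2) 0.144
top 0.025 0.036 258 (array([528.8,  -4.6]), array([ 32.8, 225.7]), 2.8) 0.035
side 0.008 0.2 2336 (array([511.3,  48.1]), array([278.2, 402.9]), 0.1) 0.141
side 0.055 0.08 504 (array([532.9,  -2.6]), array([ 46.3, 277.7]), 5.9) 0.08
side 0.1 0.16 169 (array([542.4, -87.1]), array([22.7, 56.4]), 5.9) 0.141
side 0.025 0.036 165 (array([534.3,   0. ]), array([ 43., 273.]), 5.9) 0.036
```

View pics/c1.png

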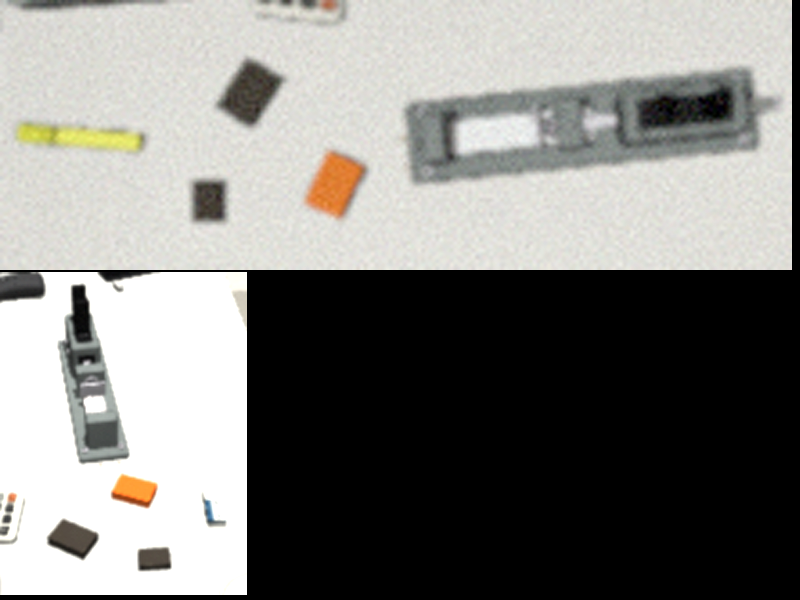

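The crop confirms it: the dark box at (194,165) is clearly the larger of the two dark ones. Box centre is about (0.564, 0.287), with its length at 147.5°. Next I'll measure the clamp frame.

```bash
python3 - <<'E'
from h import *
T=dict(np.load("top0.npz"));S=dict(np.load("side0.npz"))
a=np.radians(5.8);ex=np.array([np.cos(a),np.sin(a)]);ey=np.array([-ex[1],ex[0]])
for n,s in(("top",T),("side",S)):
    C=cloud(s); X=C[...,:2]-[.533,0]; px,py=X@ex,X@ey; z=C[...,2]
    ok=(s["range_z"]>0)&(abs(px)<.05)&(abs(py)<.2)
    q=C[ok&(z>.006)&(z<.145)]; print(n,"base",rect(q),len(q))
    m=ok&(z>.058)&(z<.070)&(abs(px)<.018); h=np.histogram(py[m],np.arange(-.2,.2,.004)); print([(round(float(e*1000)),int(c)) for c,e in zip(h[0],h[1]) if c])
    for lo,hi in((.055,.08),(.11,.145)):
        m=ok&(z>lo)&(z<hi); print(n,lo,"x ext",np.percentile(px[m],[1,99]).round(4),"y ext",np.percentile(py[m],[0.5,99.5]).round(4))
# colour mask of base in top image
g=T["image"].astype(int); 
m=np.zeros(g.shape[:2],np.uint8); m[145:205,228:350]=(g[145:205,228:350].max(2)<125)
m=cv2.morphologyEx(m,cv2.MORPH_OPEN,np.ones((5,5),np.uint8)); 
m=cv2.morphologyEx(m,cv2.MORPH_CLOSE,np.ones((15,15),np.uint8))
v,u=np.nonzero(m); print("mask",len(u),rect(ray(T,np.c_[u,v],.012)), T["image"][160,225],T["image"][182,300])
E
```

```text
top base (array([536.4,   4.9]), array([ 89.1, 391.2]), 6.1) 2217
[(-152, 1), (-148, 6), (-144, 2), (-140, 3), (-136, 2), (-132, 2), (-128, 2), (-124, 1), (-112, 1), (-108, 2), (-104, 2), (-100, 1), (-92, 2), (-88, 2), (-84, 1), (-76, 1), (-72, 1), (-68, 1), (-64, 3), (-56, 1), (-52, 10), (-48, 4), (-44, 7), (-40, 3), (-8, 12), (-4, 15), (0, 16), (4, 16), (8, 15), (12, 11), (108, 12), (112, 15), (116, 16), (120, 16), (124, 16), (128, 13), (132, 1)]
top 0.055 x ext [-0.0248  0.0202] y ext [-0.1468  0.131 ]
top 0.11 x ext [-0.0138  0.0086] y ext [-0.1223 -0.0637]
side base (array([530.8,  21.3]), array([ 72.4, 357. ]), 5.7) 1932
[(-112, 1), (-52, 1), (-48, 1), (-44, 8), (-40, 31), (-36, 5), (-8, 1), (-4, 6), (0, 15), (4, 8), (8, 11), (12, 25), (16, 8), (108, 2), (112, 8), (116, 12), (120, 10), (124, 17), (128, 17), (132, 24), (136, 1)]
side 0.055 x ext [-0.0225  0.0227] y ext [-0.1373  0.1347]
side 0.11 x ext [-0.0107  0.0112] y ext [-0.1158 -0.0597]
mask 2613 (array([533.8, -16.5]), array([ 83.6, 343.5]), 5.7) [122 122 119] [71 75 77]
```

```bash
python3 - <<'E'
from h import *
for n in("top0","side0"):
    s=dict(np.load(n+".npz"));C=cloud(s);x,y,z=[C[...,i] for i in range(3)]
    m=(s["range_z"]>0)&(x>.56)&(x<.8)&(y>.29)&(y<.5)&(z>.03)&(z<.4)
    print(n,np.percentile(z[m],[50,95,99]).round(3),rect(C[m]))
E
python3 -m creep '[[[-0.03,-0.015,0],0,0.08],[[-0.03,-0.015,0],0,0.08],[[-0.03,-0.015,0],0,0.08],[[-0.03,-0.015,0],0,0.08],[[-0.03,-0.015,0],0,0.08],[[-0.03,-0.015,0],0,0.08],[[-0.03,-0.015,0],0,0.08],[[-0.03,-0.015,0],0,0.08]]' 20
```

```text
top0 [0.056 0.06  0.061] (array([697.7, 418. ]), array([114.4, 152.6]), 4.5)
side0 [0.056 0.058 0.059] (array([699.9, 419.7]), array([113.4, 155.4]), 4.4)
t: 0.77
eef_pos: [0.3543, 0.4606, 0.1767]
eef_rot: [[-0.974, 0.226, -0.001], [0.226, 0.974, -0.001], [0.0, -0.001, -1.0]]
ft_force: [-0.2, 0.6, 0.7]
opening: 0.844
grasp_force: 0.0
```

```bash

python3 -m creep '[[[-0.0304,-0.0152,0],0,0.07],[[-0.0304,-0.0152,0],0,0.07],[[-0.0304,-0.0152,0],0,0.07],[[-0.0304,-0.0152,0],0,0.07],[[-0.0304,-0.0152,0],0,0.07],[[-0.0304,-0.0152,0],0,0.07],[[-0.0304,-0.0152,0],0,0.07],[[-0.0304,-0.0152,0],0,0.07]]'
python3 -m creep '[[[0,0,0.02],6.5,0.065],[[0,0,0.02],6.5,0.065],[[0,0,0.02],6.4,0.065],[[0,0,0.02],0,0.065],[[0,0,0],0,0.065]]'
python3 - <<'E'
from h import *; from bench import eyes
for n in("top","side"):
    s=eyes.snapshot(n); np.savez(n+"1.npz",**s)
    u,v=proj(s,[.564,.287,.014]).astype(int); print(n,u,v)
    c=s["image"][max(v-60,0):v+60,max(u-60,0):u+60]; cv2.imwrite(f"pics/{n}1.png",cv2.convertScaleAbs(cv2.resize(c,None,fx=4,fy=4)[...,::-1],alpha=1.6))
E
```

```text
t: 1.43
eef_pos: [0.5638, 0.2873, 0.1766]
eef_rot: [[-0.974, 0.226, -0.001], [0.226, 0.974, -0.0], [0.001, -0.0, -1.0]]
ft_force: [0.2, 0.5, -0.0]
opening: 0.736
grasp_force: 0.0
t: 1.85
eef_pos: [0.5595, 0.287, 0.0913]
eef_rot: [[-0.844, 0.537, -0.009], [0.537, 0.844, -0.004], [0.006, -0.008, -1.0]]
ft_force: [-0.5, -0.8, -1.1]
opening: 0.68
grasp_force: 0.0
top 193 165
side 227 277
```

View pics/side1.png

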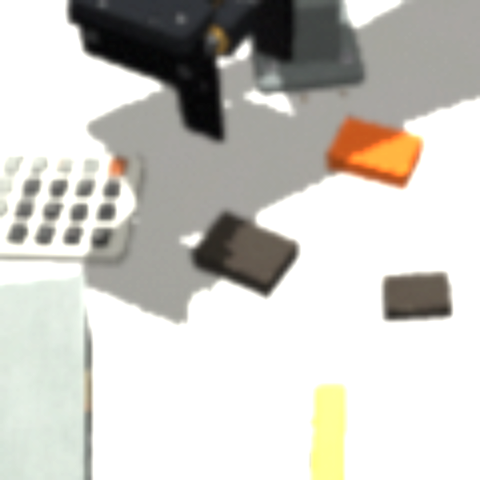

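The box (245,252 in the crop) is unmoved below the gripper, the view matches the measurement, and nothing is in the way.

```bash

python3 -m creep '[[[0,0,0.02],0,0.065],[[0,0,0.02],0,0.065],[[0,0,0.02],0,0.065],[[0,0,0],0,0.065],[[0,0,0],0,0.065]]'
```

```text
t: 2.37
eef_pos: [0.563, 0.2888, 0.0378]
eef_rot: [[-0.844, 0.536, -0.0], [0.536, 0.844, -0.0], [0.0, -0.0, -1.0]]
ft_force: [0.5, -1.1, 0.2]
opening: 0.686
grasp_force: 0.0
```

```bash

python3 -m creep '[[[0,0,0.011],0,0.065],[[0,0,0.011],0,0.065],[[0,0,0.011],0,0.065],[[0,0,0],0,0.065],[[0,0,0],0,0.03],[[0,0,0],0,0.03],[[0,0,0],0,0.03],[[0,0,0],0,0.03]]' 15
python3 -m creep '[[[0,0,0],0,0.03],[[0,0,0],0,0.03],[[0,0,0],0,0.03],[[0,0,0],0,0.03]]'
```

```text
t: 3.03
eef_pos: [0.5635, 0.2889, 0.0049]
eef_rot: [[-0.844, 0.537, 0.001], [0.537, 0.844, 0.0], [-0.001, 0.001, -1.0]]
ft_force: [0.7, -0.1, 0.6]
opening: 0.455
grasp_force: 0.0
t: 3.37
eef_pos: [0.5631, 0.2887, 0.0044]
eef_rot: [[-0.844, 0.537, 0.0], [0.537, 0.844, 0.0], [-0.0, 0.0, -1.0]]
ft_force: [-0.5, -0.2, 0.3]
opening: 0.319
grasp_force: 0.0
```

The fingers closed to 30 mm with no force, so they missed the box. Looking.

```bash

python3 - <<'E'
from h import *; from bench import eyes
o=[]
for n in("top","side"):
    s=eyes.snapshot(n); np.savez(n+"2.npz",**s)
    u,v=proj(s,[.564,.287,.014]).astype(int)
    c=s["image"][v-45:v+45,u-45:u+45]; o.append(cv2.convertScaleAbs(cv2.resize(c,(400,400),interpolation=2)[...,::-1],alpha=2))
cv2.imwrite("pics/b2.png",np.hstack(o))
E
```

```text
(no output)
```

View pics/b2.png

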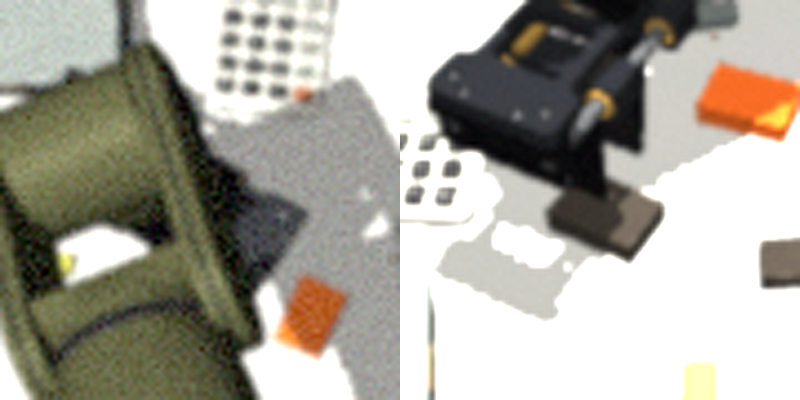

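```bash

python3 - <<'E'
from h import *; from bench import readout
st=readout.state(); print(st["eef_pos"],np.round(st["joint_pos"],2))
s=dict(np.load("side2.npz"));C=cloud(s)
u0,v0=[int(i) for i in proj(s,[.564,.287,.014])]
print("pred TCP px in crop",(proj(s,st["eef_pos"])-[u0-45,v0-45])*400/90+[400,0])
k=90/400
for cu,cv in((590,150),(592,165),(595,180),(600,188),(625,120),(630,140),(600,210),(580,215),(640,225),(640,245),(480,90),(510,110),(560,200)):
    u=int(u0-45+(cu-400)*k);v=int(v0-45+cv*k); print((cu,cv),(u,v),s["image"][v,u],C[v,u].round(3))
s=dict(np.load("side2.npz"))
im=s["image"][v0-45:v0+45,u0-45:u0+45].astype(int);m=(im.max(2)<75).astype(np.uint8)
E
```

```text
[0.56297732 0.28874271 0.00431599] [ 22.29  14.16 104.14   0.    61.7  -35.26]
pred TCP px in crop [606.6838433  217.75725108]
(590, 150) (224, 265) [4 4 5] [0.569 0.315 0.085]
(592, 165) (225, 269) [4 5 5] [0.568 0.316 0.073]
(595, 180) (225, 272) [5 4 5] [0.569 0.312 0.06 ]
(600, 188) (227, 274) [7 6 5] [0.565 0.31  0.051]
(625, 120) (232, 259) [9 9 9] [0.552 0.279 0.066]
(630, 140) (233, 263) [9 9 9] [0.55  0.28  0.053]
(600, 210) (227, 279) [30 27 24] [0.566 0.292 0.015]
(580, 215) (222, 280) [29 26 22] [0.578 0.295 0.016]
(640, 225) (236, 282) [62 56 50] [0.545 0.303 0.016]
(640, 245) (236, 287) [79 77 73] [0.546 0.309 0.005]
(480, 90) (200, 252) [30 32 34] [0.613 0.353 0.164]
(510, 110) (206, 256) [30 31 35] [0.601 0.363 0.163]
(560, 200) (218, 277) [31 28 25] [0.587 0.285 0.015]
```

```bash

python3 - <<'E'
from h import *
for n in("side0","side1","side2","top2"):
    s=dict(np.load(n+".npz"));C=cloud(s);im=s["image"].astype(int)
    x,y,z=[C[...,i] for i in range(3)]
    c={"side0":(.147,.633)}.get(n,(.562,.288))
    m=(s["range_z"]>0)&(im.max(2)<14)&(np.hypot(x-c[0],y-c[1])<.06)&(z>.02)&(z<.35)
    if m.sum(): print(n,m.sum(),"z",np.percentile(z[m],[0,1,5,50]).round(3)); q=C[m]; q=q[q[:,2]<q[:,2].min()+.015]; print(q.mean(0).round(3),len(q))
s=dict(np.load("side2.npz"));C=cloud(s)
for v in range(266,282): print(v,s["image"][v,226],C[v,226].round(3),s["image"][v,233],C[v,233].round(3))
E
```

```text
side0 2 z [0.221 0.221 0.221 0.221]
[0.148 0.583 0.221] 2
side1 1364 z [0.136 0.142 0.151 0.274]
[0.558 0.287 0.145] 67
side2 1037 z [0.046 0.05  0.06  0.186]
[0.562 0.292 0.054] 53
top2 54 z [0.159 0.159 0.161 0.219]
[0.551 0.237 0.165] 10
266 [9 8 8] [0.565 0.314 0.08 ] [76 76 74] [0.551 0.28  0.044]
267 [7 7 7] [0.566 0.313 0.077] [101 101  97] [0.551 0.242 0.002]
268 [6 5 5] [0.566 0.313 0.073] [103 103  99] [ 0.551  0.244 -0.   ]
269 [6 5 6] [0.566 0.313 0.07 ] [103 103  99] [ 0.552  0.246 -0.001]
270 [5 5 6] [0.566 0.313 0.067] [103 102  99] [ 0.552  0.249 -0.002]
271 [7 7 7] [0.566 0.313 0.064] [103 103  99] [0.552 0.255 0.001]
272 [5 6 5] [0.566 0.311 0.059] [102 101  98] [ 0.552  0.255 -0.002]
273 [6 5 5] [0.566 0.313 0.058] [85 83 80] [ 0.552  0.259 -0.001]
274 [5 5 6] [0.567 0.312 0.053] [53 51 48] [0.552 0.264 0.   ]
275 [7 6 7] [0.567 0.308 0.046] [46 42 37] [0.552 0.28  0.014]
276 [17 16 14] [0.567 0.312 0.047] [57 52 45] [0.552 0.282 0.014]
277 [26 24 22] [0.568 0.285 0.014] [62 57 50] [0.552 0.286 0.014]
278 [29 26 23] [0.568 0.288 0.014] [63 58 51] [0.552 0.29  0.015]
279 [30 27 24] [0.568 0.292 0.015] [63 57 50] [0.552 0.291 0.012]
280 [29 27 23] [0.568 0.294 0.014] [63 58 50] [0.552 0.297 0.016]
281 [30 27 24] [0.568 0.297 0.014] [62 57 50] [0.552 0.299 0.015]
```

In both side views the fingertips sit about 41 mm higher than the reported TCP z, while x and y agree. So the fingers closed above the box (true tip z about 0.046). I'll use true z = reported + 0.041, reopen, and go down while watching the force.

```bash

python3 -m creep '[[[0,0,0],0,0.065],[[0,0,0],0,0.065],[[0,0,0],0,0.065],[[0,0,0],0,0.065],[[0,0,0],0,0.065],[[0,0,0],0,0.065]]'
python3 -m creep '[[[0,0,0.01],0,0.065],[[0,0,0.01],0,0.065],[[0,0,0.008],0,0.065],[[0,0,0.004],0,0.065],[[0,0,0],0,0.065],[[0,0,0],0,0.065]]'
python3 - <<'E'
from h import *; from bench import eyes
s=eyes.snapshot("side"); C=cloud(s);im=s["image"].astype(int)
x,y,z=[C[...,i] for i in range(3)]
m=(s["range_z"]>0)&(im.max(2)<14)&(np.hypot(x-.562,y-.288)<.06)&(z<.35)
print(np.sort(z[m])[:8].round(3))
c=s["image"][235:305,180:280]; cv2.imwrite("pics/s3.png",cv2.convertScaleAbs(cv2.resize(c,None,fx=5,fy=5,interpolation=2)[...,::-1],alpha=2))
E
```

```text
t: 3.97
eef_pos: [0.563, 0.2887, 0.0042]
eef_rot: [[-0.844, 0.537, -0.0], [0.537, 0.844, -0.0], [0.0, -0.0, -1.0]]
ft_force: [-0.6, -0.3, 0.4]
opening: 0.661
grasp_force: 0.0
t: 4.47
eef_pos: [0.5625, 0.2885, -0.0286]
eef_rot: [[-0.844, 0.537, -0.001], [0.537, 0.844, -0.001], [0.001, -0.001, -1.0]]
ft_force: [-0.5, 1.4, 0.5]
opening: 0.685
grasp_force: 0.0
[0.013 0.016 0.017 0.018 0.018 0.018 0.019 0.02 ]
```

View pics/s3.png

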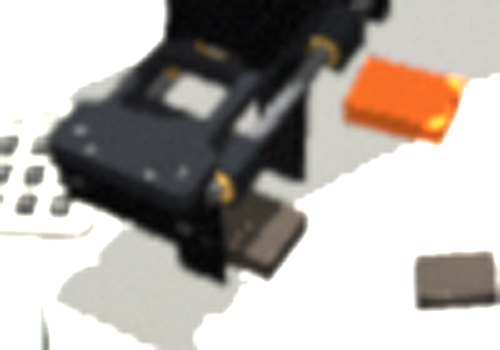

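The fingers now straddle the box, near finger at (215,240) and far finger at (290,150), with the tips at about z 0.013. I'll go 8 mm further down and close.

```bash

python3 -m creep '[[[0,0,0.004],0,0.065],[[0,0,0.004],0,0.065],[[0,0,0],0,0.065],[[0,0,0],0,0.03],[[0,0,0],0,0.03],[[0,0,0],0,0.03],[[0,0,0],0,0.03],[[0,0,0],0,0.03]]' 15
python3 -m creep '[[[0,0,0],0,0.03],[[0,0,0],0,0.03],[[0,0,0],0,0.03],[[0,0,0],0,0.03]]'
```

```text
t: 5.18
eef_pos: [0.5631, 0.2888, -0.0356]
eef_rot: [[-0.844, 0.537, 0.0], [0.537, 0.844, 0.0], [-0.0, 0.0, -1.0]]
ft_force: [-0.5, -0.4, -0.4]
opening: 0.386
grasp_force: 0.2
t: 5.52
eef_pos: [0.5631, 0.2888, -0.0356]
eef_rot: [[-0.844, 0.537, 0.0], [0.537, 0.844, 0.0], [-0.0, 0.0, -1.0]]
ft_force: [0.2, 0.5, 0.8]
opening: 0.378
grasp_force: 15.0
```

```bash

python3 -m creep '[[[0,0,-0.01],0,0.03],[[0,0,-0.025],0,0.03],[[0,0,-0.03],0,0.03],[[0,0,-0.03],0,0.03],[[0,0,-0.015],0,0.03],[[0,0,0],0,0.03]]'
python3 -m creep '[[[-0.0104,-0.0254,0],0,0.03],[[-0.0104,-0.0254,0],0,0.03],[[-0.0104,-0.0254,0],0,0.03],[[-0.0104,-0.0254,0],0,0.03],[[-0.0104,-0.0254,0],0,0.03],[[-0.0104,-0.0254,0],0,0.03],[[-0.0104,-0.0254,0],0,0.03],[[-0.0104,-0.025,0],0,0.03]]'
python3 -m creep '[[[0,0,0],6.5,0.03],[[0,0,0],6.5,0.03],[[0,0,0],6.5,0.03],[[0,0,0],6.5,0.03],[[0,0,0],6.5,0.03],[[0,0,0],6.5,0.03],[[0,0,0],6.5,0.03],[[0,0,0],6.2,0.03]]'
python3 -m creep '[[[0,0,0],0,0.03],[[0,0,0],0,0.03],[[0,0,0],0,0.03]]'
python3 - <<'E'
from h import *; from bench import eyes,readout
s=eyes.snapshot("side"); C=cloud(s);np.savez("side4.npz",**s)
st=readout.state();p=st["eef_pos"];R=st["eef_rot"]; print(p,np.degrees(np.arctan2(R[1][1],R[0][1])))
u,v=proj(s,[p[0],p[1],p[2]+.05]).astype(int);print(u,v)
c=s["image"][v-50:v+50,u-65:u+65]; cv2.imwrite("pics/s4.png",cv2.convertScaleAbs(cv2.resize(c,None,fx=5,fy=5,interpolation=2)[...,::-1],alpha=2))
E
```

```text
t: 6.02
eef_pos: [0.5663, 0.2901, 0.0804]
eef_rot: [[-0.844, 0.537, 0.009], [0.537, 0.844, 0.004], [-0.006, 0.008, -1.0]]
ft_force: [-0.4, -0.3, -0.1]
opening: 0.381
grasp_force: 15.0
t: 6.68
eef_pos: [0.5228, 0.0716, 0.0727]
eef_rot: [[-0.844, 0.536, -0.002], [0.536, 0.844, -0.0], [0.002, -0.001, -1.0]]
ft_force: [1.0, 0.3, -0.2]
opening: 0.377
grasp_force: 15.0
t: 7.35
eef_pos: [0.5232, 0.0728, 0.0727]
eef_rot: [[-0.096, 0.995, -0.003], [0.995, 0.096, -0.0], [0.0, -0.003, -1.0]]
ft_force: [0.4, 0.4, -0.2]
opening: 0.378
grasp_force: 15.0
t: 7.6
eef_pos: [0.5237, 0.0729, 0.0735]
eef_rot: [[-0.104, 0.995, -0.001], [0.995, 0.104, -0.0], [0.0, -0.001, -1.0]]
ft_force: [0.3, -0.1, 0.1]
opening: 0.376
grasp_force: 15.0
[0.52392712 0.07291036 0.07370899] 5.955087066420511
239 186
```

View pics/s4.png

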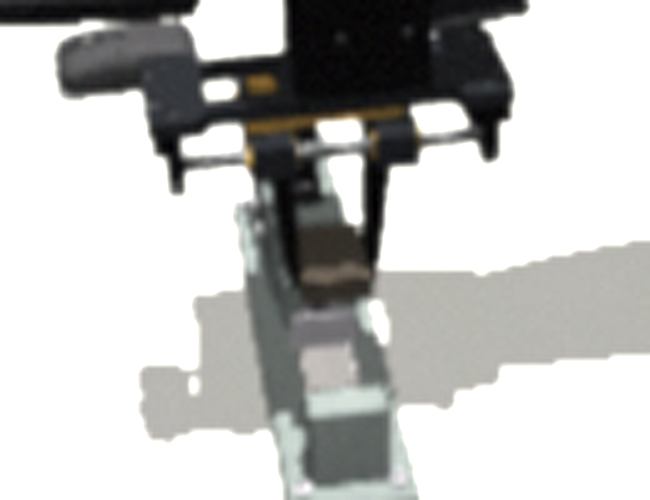

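The box is held level and lengthwise, at (335,265) in the crop. I'll measure its front end and middle line against the clamp before lowering.

```bash

python3 - <<'E'
from h import *
s=dict(np.load("side4.npz"));C=cloud(s)
a=np.radians(5.8);ex=np.array([np.cos(a),np.sin(a)]);ey=np.array([-ex[1],ex[0]])
X=C[...,:2]-[.533,0]; px,py=X@ex,X@ey; z=C[...,2]
im=s["image"].astype(int)
d=im.max(2); v0,u0=136,174
sub=np.zeros(d.shape,bool); sub[v0+46:v0+61,u0+58:u0+76]=1
m=sub&(z>.095)&(z<.14)&(d>18)&(py>0.02)&(py<.13)
print("box",m.sum(),"z",np.percentile(z[m],[2,50,98]).round(4),"px",np.percentile(px[m],[2,98]).round(4),"py",np.percentile(py[m],[2,50,98]).round(4))
m=(s["range_z"]>0)&(z>.058)&(z<.07)&(py>.09)&(py<.15)&(abs(px)<.04); print("jaw px",np.percentile(px[m],[2,98]).round(4),"py",np.percentile(py[m],[2,98]).round(4))
E
```

```text
box 212 z [0.1107 0.1228 0.1306] px [-0.0241  0.0174] py [0.0523 0.0856 0.1003]
jaw px [-0.0201  0.0213] py [0.113  0.1352]
```

```bash

python3 -m creep '[[[0,0.001,0.01],0,0.03],[[0,0,0.02],0,0.03],[[0,0,0.02],0,0.03],[[0,0,0.015],0,0.03],[[0,0,0.007],0,0.03],[[0,0,0],0,0.03],[[0,0,0],0,0.03]]'
python3 -m creep '[[[0,0,0.003],0,0.03],[[0,0,0.002],0,0.03],[[0,0,0],0,0.03],[[0,0,0],0,0.03]]'
```

```text
t: 8.23
eef_pos: [0.5252, 0.073, 0.002]
eef_rot: [[-0.102, 0.995, -0.001], [0.995, 0.102, -0.0], [0.0, -0.001, -1.0]]
ft_force: [0.0, 0.5, 0.3]
opening: 0.381
grasp_force: 15.0
t: 8.57
eef_pos: [0.5257, 0.073, -0.0022]
eef_rot: [[-0.102, 0.995, 0.001], [0.995, 0.102, -0.0], [-0.0, 0.001, -1.0]]
ft_force: [-0.5, 0.5, -0.2]
opening: 0.379
grasp_force: 15.0
```

```bash

python3 -m creep '[[[0,0,0.0015],0,0.03],[[0,0,0.001],0,0.03],[[0,0,0],0,0.03],[[0,0,0],0,0.03]]'
python3 -m creep '[[[0,0,0],0,0.055],[[0,0,0],0,0.055],[[0,0,0],0,0.055],[[0,0,0],0,0.055],[[0,0,0],0,0.055],[[0,0,0],0,0.055]]'
python3 -m creep '[[[0,0,-0.02],0,0.055],[[0,0,-0.03],0,0.055],[[0,0,-0.035],0,0.055],[[0,0,-0.035],0,0.055],[[0,0,-0.035],0,0.055],[[0,0,0],0,0.055],[[0,0,0],0,0.055]]'
python3 - <<'E'
from h import *; from bench import eyes
a=np.radians(5.8);ex=np.array([np.cos(a),np.sin(a)]);ey=np.array([-ex[1],ex[0]])
s=eyes.snapshot("side");np.savez("side5.npz",**s);C=cloud(s)
X=C[...,:2]-[.533,0]; px,py=X@ex,X@ey; z=C[...,2];im=s["image"].astype(int)
m=(z>.036)&(z<.052)&(abs(px)<.03)&(py>.02)&(py<.12)&(im.max(2)<75)
print(m.sum(),np.median(z[m]),"px",np.percentile(px[m],[3,97]).round(4),"py",np.percentile(py[m],[3,97]).round(4),rect(C[m]))
c=s["image"][150:240,190:290]; cv2.imwrite("pics/s5.png",cv2.convertScaleAbs(cv2.resize(c,None,fx=6,fy=6,interpolation=2)[...,::-1],alpha=2))
E
```

```text
t: 8.9
eef_pos: [0.5253, 0.0731, -0.0053]
eef_rot: [[-0.102, 0.995, -0.0], [0.995, 0.102, 0.0], [0.0, -0.0, -1.0]]
ft_force: [-1.0, 0.7, -0.6]
opening: 0.377
grasp_force: 15.0
t: 9.4
eef_pos: [0.5254, 0.073, -0.0052]
eef_rot: [[-0.102, 0.995, 0.0], [0.995, 0.102, 0.0], [0.0, 0.0, -1.0]]
ft_force: [-0.1, -0.6, 0.4]
opening: 0.576
grasp_force: 0.0
t: 9.98
eef_pos: [0.5274, 0.0731, 0.1531]
eef_rot: [[-0.102, 0.995, 0.006], [0.995, 0.102, 0.0], [-0.0, 0.006, -1.0]]
ft_force: [-0.1, -0.1, -0.3]
opening: 0.577
grasp_force: 0.0
182 0.0441719568531959 px [-0.0161  0.0186] py [0.0326 0.0857] (array([527.4,  69.5]), array([36.7, 96.2]), 2.7)
```

View pics/s5.png

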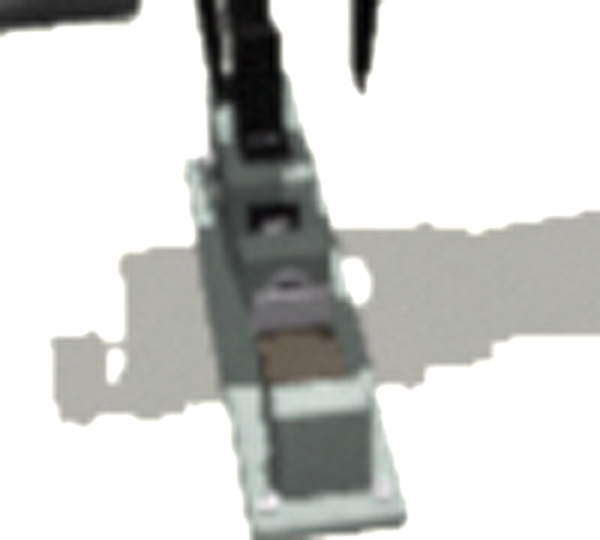

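The box lies flat on the bed (top at z 0.044), on the middle line, between the pad at (290,305) and the fixed jaw at (320,400). Next: over to the levers.

```bash

python3 -m creep '[[[-0.0204,-0.0004,0],0,0.085],[[-0.0204,-0.0004,0],0,0.085],[[-0.0204,-0.0004,0],0,0.085],[[-0.0204,-0.0004,0],0,0.085],[[-0.0205,-0.0004,0],0,0.085],[[-0.0205,-0.0004,0],0,0.085],[[-0.0205,-0.0004,0],0,0.085],[[-0.0205,-0.0003,0],0,0.085]]'
python3 -m creep '[[[0,0,0],7,0.085],[[0,0,0],7,0.085],[[0,0,0],7,0.085],[[0,0,0],7,0.085],[[0,0,0],7,0.085],[[0,0,0],7,0.085],[[0,0,0],7,0.085],[[0,0,0],7,0.085]]'
python3 -m creep '[[[0,0,0],7,0.085],[[0,0,0],7,0.085],[[0,0,0],7,0.085],[[0,0,0],7,0.085],[[0,0,0],6,0.085],[[0,0,0],0,0.085],[[0,0,0],0,0.085],[[0,0,0],0,0.085]]'
python3 - <<'E'
from h import *; from bench import eyes
s=eyes.snapshot("side");np.savez("side6.npz",**s)
c=s["image"][80:230,170:310]; cv2.imwrite("pics/s6.png",cv2.convertScaleAbs(cv2.resize(c,None,fx=4,fy=4,interpolation=2)[...,::-1],alpha=2))
E
```

```text
t: 10.7
eef_pos: [0.5374, -0.0906, 0.1469]
eef_rot: [[-0.102, 0.995, -0.004], [0.995, 0.102, 0.001], [0.002, -0.004, -1.0]]
ft_force: [-0.1, 0.1, 0.6]
opening: 0.888
grasp_force: 0.0
t: 11.37
eef_pos: [0.5373, -0.0896, 0.1469]
eef_rot: [[0.772, 0.636, -0.005], [0.636, -0.772, 0.001], [-0.003, -0.004, -1.0]]
ft_force: [0.2, 0.1, 0.6]
opening: 0.893
grasp_force: 0.0
t: 12.03
eef_pos: [0.5382, -0.0898, 0.1484]
eef_rot: [[0.995, 0.104, -0.002], [0.104, -0.995, 0.001], [-0.002, -0.001, -1.0]]
ft_force: [-0.3, -0.1, -0.3]
opening: 0.896
grasp_force: 0.0
```

View pics/s6.png

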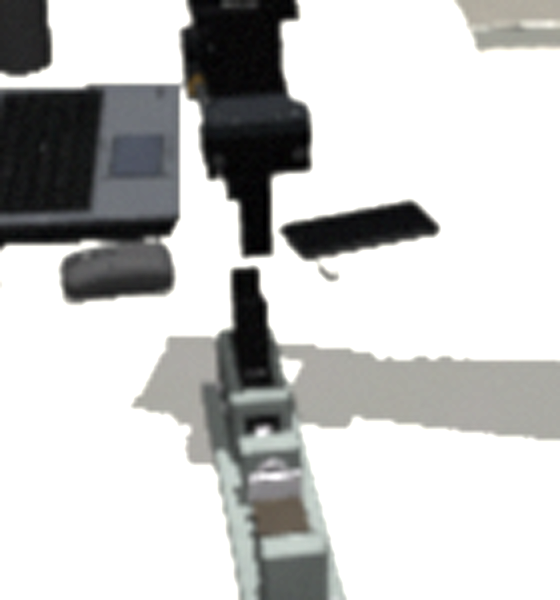

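```bash

python3 - <<'E'
from h import *
a=np.radians(5.8);ex=np.array([np.cos(a),np.sin(a)]);ey=np.array([-ex[1],ex[0]])
s=dict(np.load("side6.npz"));C=cloud(s)
X=C[...,:2]-[.533,0]; px,py=X@ex,X@ey; z=C[...,2]
ok=(s["range_z"]>0)&(abs(px)<.06)&(s["image"].max(2)<25)
for lo,hi in((.1,.144),(.17,.23)):
    m=ok&(z>lo)&(z<hi)&(py<-.02)&(py>-.19); print(lo,m.sum(),"px",np.percentile(px[m],[2,50,98]).round(4),"py",np.percentile(py[m],[2,50,98]).round(4),"z",np.percentile(z[m],[1,99]).round(3))
E
```

```text
0.1 127 px [-0.0097  0.0002  0.0108] py [-0.1133 -0.0658 -0.0611] z [0.102 0.14 ]
0.17 77 px [-0.01   -0.0018  0.0047] py [-0.1333 -0.0396 -0.0356] z [0.193 0.229]
```

```bash

python3 -m creep '[[[0.003,0,0.01],0,0.085],[[0,0,0.02],0,0.085],[[0,0,0.02],0,0.085],[[0,0,0.02],0,0.085],[[0,0,0.018],0,0.085],[[0,0,0.009],0,0.085],[[0,0,0],0,0.085],[[0,0,0],0,0.085]]' 6
python3 -m creep '[[[0,0,0],0,0.06],[[0,0,0],0,0.05],[[0,0,0],0,0.045],[[0,0,0],0,0.04],[[0,0,0],0,0.035],[[0,0,0],0,0.03],[[0,0,0],0,0.028],[[0,0,0],0,0.028]]'
cat > jaw.py <<'E'
from h import *; from bench import eyes,readout
a=np.radians(5.8);ex=np.array([np.cos(a),np.sin(a)]);ey=np.array([-ex[1],ex[0]])
s=eyes.snapshot("side");np.savez("sidej.npz",**s);C=cloud(s)
X=C[...,:2]-[.533,0]; px,py=X@ex,X@ey; z=C[...,2]
ok=(s["range_z"]>0)&(abs(px)<.018)
m=ok&(z>.059)&(z<.070)&(py>-.015)&(py<.08); print("jaw top y",(np.percentile(py[m],[5,50,95])*1000).round(1),m.sum())
im=s["image"].astype(int)
m=ok&(z>.040)&(z<.048)&(py>.03)&(py<.115)&(im[...,0]-im[...,2]>6); print("box top y",(np.percentile(py[m],[3,50,97])*1000).round(1),"px",(np.percentile(px[m],[3,97])*1000).round(1),m.sum())
st=readout.state();print(round(st["t"],2),"opening mm",round(st["opening"]*95.1,1),st["grasp_force"])
E
python3 jaw.py
```

```text
t: 12.75
eef_pos: [0.5417, -0.0896, 0.0523]
eef_rot: [[0.995, 0.102, -0.001], [0.102, -0.995, 0.0], [-0.001, -0.0, -1.0]]
ft_force: [-0.2, 0.4, 0.5]
opening: 0.899
grasp_force: 0.0
t: 13.42
eef_pos: [0.543, -0.0917, 0.0547]
eef_rot: [[0.995, 0.102, 0.002], [0.102, -0.995, -0.004], [0.002, 0.004, -1.0]]
ft_force: [-1.6, -4.5, 4.4]
opening: 0.409
grasp_force: 6.1
jaw top y [ 6.  18.7 25.4] 70
box top y [48.3 65.3 83.8] px [-16.   16.8] 105
13.47 opening mm 37.0 6.136769417598771
```

```bash

python3 -m creep '[[[0,0,0],0,0.028],[[0,0,0],0,0.028],[[0,0,0],0,0.028],[[0,0,0],0,0.028]]'; python3 jaw.py
python3 -m creep '[[[0,0,0],0,0.085],[[0,0,0],0,0.085],[[0,0,0],0,0.085],[[0,0,0],0,0.085],[[0,0,0],0,0.085],[[0,0,0],0,0.085],[[0,0,0],0,0.085],[[0,0,0],0,0.085]]'; python3 jaw.py
```

```text
t: 13.8
eef_pos: [0.5431, -0.0917, 0.0548]
eef_rot: [[0.995, 0.102, 0.002], [0.102, -0.995, -0.004], [0.002, 0.004, -1.0]]
ft_force: [-1.3, -5.1, 5.3]
opening: 0.353
grasp_force: 6.2
jaw top y [10.8 22.3 30. ] 69
box top y [50.6 68.1 84.2] px [-16.1  16.8] 104
13.85 opening mm 33.5 6.205481450306252
t: 14.52
eef_pos: [0.5417, -0.0895, 0.0525]
eef_rot: [[0.995, 0.102, -0.0], [0.102, -0.995, 0.0], [-0.0, -0.0, -1.0]]
ft_force: [-0.4, 0.5, 0.2]
opening: 0.847
grasp_force: 0.0
jaw top y [ 6.7 17.7 26. ] 68
box top y [49.7 66.9 85. ] px [-14.9  16.9] 100
14.57 opening mm 82.9 0.0
```

```bash

python3 - <<'E'
from h import *
a=np.radians(5.8);ex=np.array([np.cos(a),np.sin(a)]);ey=np.array([-ex[1],ex[0]])
for n in("side0","side5","side6","sidej"):
    s=dict(np.load(n+".npz"));C=cloud(s);X=C[...,:2]-[.533,0]; px,py=X@ex,X@ey; z=C[...,2]
    m=(s["range_z"]>0)&(abs(px)<.018)&(z>.059)&(z<.070)&(py>-.015)&(py<.08); print(n,(np.percentile(py[m],[5,50,95])*1000).round(1))
E
python3 -m creep '[[[0,0,0],0,0.06],[[0,0,0],0,0.05],[[0,0,0],0,0.045],[[0,0,0],0,0.042],[[0,0,0],0,0.04],[[0,0,0],0,0.04],[[0,0,0],0,0.04],[[0,0,0],0,0.04]]' 9
python3 jaw.py
```

```text
side0 [-1.4 10.1 17.7]
side5 [-2.9  9.5 17.6]
side6 [-4.1 10.2 18.1]
sidej [ 6.7 17.7 26. ]
t: 15.23
eef_pos: [0.5423, -0.0918, 0.0537]
eef_rot: [[0.995, 0.102, 0.001], [0.102, -0.995, -0.004], [0.0, 0.004, -1.0]]
ft_force: [-1.1, -6.2, 3.3]
opening: 0.435
grasp_force: 5.6
jaw top y [14.5 27.9 34.4] 72
box top y [53.4 69.7 83.3] px [-15.7  16.2] 90
15.28 opening mm 40.8 5.575358457863331
```

```bash

python3 -m creep '[[[0,0,0],0,0.038],[[0,0,0],0,0.036],[[0,0,0],0,0.034],[[0,0,0],0,0.034],[[0,0,0],0,0.034],[[0,0,0],0,0.034]]' 9
python3 jaw.py
python3 -m creep '[[[0,0,0],0,0.032],[[0,0,0],0,0.03],[[0,0,0],0,0.03],[[0,0,0],0,0.03],[[0,0,0],0,0.03],[[0,0,0],0,0.03]]' 9
python3 jaw.py
```

```text
t: 15.78
eef_pos: [0.5423, -0.0918, 0.0539]
eef_rot: [[0.995, 0.102, 0.001], [0.102, -0.995, -0.004], [0.0, 0.004, -1.0]]
ft_force: [-1.2, -5.3, 3.2]
opening: 0.359
grasp_force: 6.7
jaw top y [20.2 31.8 39.8] 68
box top y [58.4 71.6 84.8] px [-15.3  16.3] 75
15.83 opening mm 33.9 6.70718630484771
t: 16.33
eef_pos: [0.5423, -0.0918, 0.0539]
eef_rot: [[0.995, 0.102, 0.001], [0.102, -0.995, -0.004], [0.0, 0.004, -1.0]]
ft_force: [-1.5, -6.3, 2.7]
opening: 0.352
grasp_force: 9.1
jaw top y [19.7 33.  40.1] 72
box top y [58.2 71.  84.4] px [-15.5  16.4] 75
16.38 opening mm 33.5 9.1189221694367
```

```bash

python3 -m creep '[[[0,0,0],0,0.08],[[0,0,0],0,0.08],[[0,0,0],0,0.08],[[0,0,0],0,0.08],[[0,0,0],0,0.08],[[0,0,0],0,0.08],[[0,0,0],0,0.08],[[0,0,0],0,0.08]]'; python3 jaw.py
python3 -m creep '[[[0,0,0],0,0.06],[[0,0,0],0,0.054],[[0,0,0],0,0.05],[[0,0,0],0,0.048],[[0,0,0],0,0.048],[[0,0,0],0,0.048],[[0,0,0],0,0.048],[[0,0,0],0,0.048]]' 9
python3 jaw.py
```

```text
t: 17.05
eef_pos: [0.5418, -0.0895, 0.0526]
eef_rot: [[0.995, 0.102, -0.0], [0.102, -0.995, 0.0], [-0.0, -0.0, -1.0]]
ft_force: [-0.0, -0.9, -0.4]
opening: 0.825
grasp_force: 0.0
jaw top y [16.5 28.5 35.6] 70
box top y [58.9 71.8 84.3] px [-15.6  16.7] 77
17.1 opening mm 79.1 0.0
t: 17.77
eef_pos: [0.5423, -0.0918, 0.0534]
eef_rot: [[0.995, 0.102, 0.001], [0.102, -0.995, -0.004], [0.0, 0.004, -1.0]]
ft_force: [-0.4, -7.4, 0.5]
opening: 0.507
grasp_force: 3.6
jaw top y [19.8 33.8 41.3] 73
box top y [58.8 71.6 84.6] px [-15.2  16.9] 78
17.82 opening mm 48.2 3.607703447341919
```

```bash

python3 -m creep '[[[0,0,0],0,0.046],[[0,0,0],0,0.044],[[0,0,0],0,0.044],[[0,0,0],0,0.044],[[0,0,0],0,0.044],[[0,0,0],0,0.044]]' 9
python3 jaw.py
python3 - <<'E'
from h import *
s=dict(np.load("sidej.npz"))
c=s["image"][165:235,205:270]; cv2.imwrite("pics/s7.png",cv2.convertScaleAbs(cv2.resize(c,None,fx=8,fy=8,interpolation=2)[...,::-1],alpha=2))
E
```

```text
t: 18.32
eef_pos: [0.5423, -0.092, 0.0535]
eef_rot: [[0.995, 0.102, 0.001], [0.102, -0.995, -0.004], [0.001, 0.004, -1.0]]
ft_force: [-1.8, -8.5, 1.2]
opening: 0.46
grasp_force: 4.4
jaw top y [21.2 33.5 42.7] 72
box top y [58.2 70.9 85.1] px [-15.1  16.8] 77
18.37 opening mm 44.2 4.424594705924392
```

View pics/s7.png

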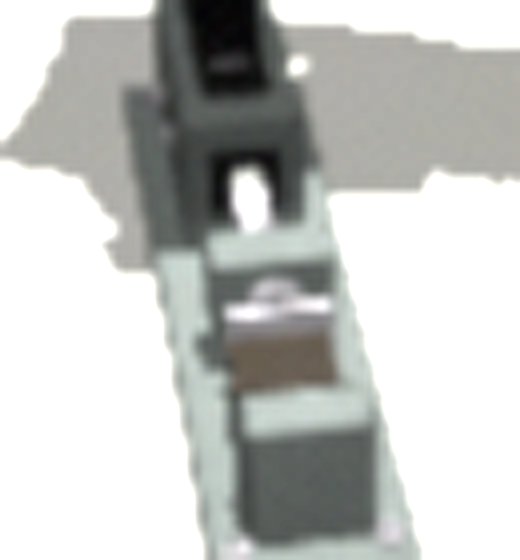

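The box (285,360) is against the fixed jaw, and the bright pad plate (280,310) still has a visible gap behind it. I'll measure the pad compression from edge profiles, with the earlier free-pad pictures as reference.

```bash
cat > prof.py <<'E'
from h import *; import sys
a=np.radians(5.8);ex=np.array([np.cos(a),np.sin(a)]);ey=np.array([-ex[1],ex[0]])
def prof(s,z,ys,xs):
    out=[]
    for y in ys:
        q=np.array([proj(s,[*(np.array([.533,0])+ex*x+ey*y),z]) for x in xs],np.float32)
        out.append(cv2.remap(s["image"].mean(2).astype(np.float32),q[None,:,0].copy(),q[None,:,1].copy(),1).mean())
    return np.array(out)
ys=np.arange(.0,.07,.001); xs=np.arange(-.014,.0141,.002)
if __name__=="__main__":
  for n in sys.argv[1:]:
    s=dict(np.load(n+".npz"))
    p=prof(s,.053,ys,xs); print(n,"z=.053 profile from y=0mm:",p.round(0).astype(int).tolist())
E
python3 prof.py side5 side6 sidej
```

```text
side5 z=.053 profile from y=0mm: [44, 43, 42, 40, 39, 39, 39, 39, 39, 39, 40, 41, 42, 44, 45, 45, 45, 46, 46, 46, 45, 45, 44, 44, 46, 48, 51, 54, 57, 60, 62, 64, 65, 64, 63, 62, 60, 58, 57, 56, 55, 55, 55, 54, 54, 54, 54, 54, 54, 53, 53, 52, 51, 49, 48, 46, 43, 41, 39, 38, 37, 36, 36, 37, 38, 40, 42, 43, 44, 45]
side6 z=.053 profile from y=0mm: [76, 71, 66, 61, 57, 54, 53, 52, 53, 54, 56, 58, 60, 63, 65, 66, 67, 67, 68, 68, 67, 66, 67, 69, 73, 80, 88, 95, 101, 106, 109, 111, 110, 108, 102, 96, 88, 82, 77, 74, 72, 70, 69, 68, 68, 67, 67, 67, 66, 66, 66, 65, 64, 63, 62, 61, 59, 57, 55, 53, 51, 50, 49, 48, 47, 47, 46, 46, 46, 46]
sidej z=.053 profile from y=0mm: [85, 87, 88, 90, 93, 95, 97, 98, 99, 100, 102, 103, 103, 103, 103, 103, 103, 103, 102, 101, 100, 98, 95, 91, 87, 82, 77, 71, 66, 61, 57, 55, 54, 54, 56, 58, 61, 64, 67, 69, 71, 72, 74, 75, 75, 76, 80, 85, 91, 99, 105, 108, 111, 112, 112, 109, 103, 95, 87, 80, 75, 73, 70, 68, 66, 64, 62, 60, 58, 55]
```

Compression is about 3.5 mm now. A little more squeeze.

```bash

python3 -m creep '[[[0,0,0],0,0.042],[[0,0,0],0,0.04],[[0,0,0],0,0.04],[[0,0,0],0,0.04],[[0,0,0],0,0.04],[[0,0,0],0,0.04]]' 10
cat >> prof.py <<'E'
  f=lambda p,lv,lo,hi,up: next(ys[i-1]+.001*(lv-p[i-1])/(p[i]-p[i-1]) for i in range(lo,hi) if (p[i-1]<lv<=p[i] if up else p[i-1]>=lv>p[i]))*1000
  P=prof(dict(np.load("side6.npz")),.053,np.arange(-.01,.07,.001),xs)[:]
  b0=(next(i+(P[i]-76)/(P[i]-P[i+1]) for i in range(0,20) if P[i]>=76>P[i+1])-10); 
  p=prof(dict(np.load("sidej.npz")),.053,ys,xs); r=prof(dict(np.load("side6.npz")),.053,ys,xs)
  jb=f(p,76,10,50,False)-b0; pf=f(p,90,45,70,False)-f(r,90,30,45,False); pr=f(p,88,35,70,True)-f(r,88,20,32,True)
  print("block moved",round(jb/1.017,1),"plate",round(pf,1),round(pr,1),"compression",round(jb/1.017-(pf+pr)/2,1))
E
python3 jaw.py; python3 prof.py
```

```text
t: 18.87
eef_pos: [0.5422, -0.0918, 0.0537]
eef_rot: [[0.995, 0.102, 0.001], [0.102, -0.995, -0.004], [0.0, 0.004, -1.0]]
ft_force: [-1.1, -6.2, 2.4]
opening: 0.426
grasp_force: 10.0
jaw top y [25.3 36.6 44.1] 71
box top y [59.5 71.4 82.9] px [-15.4  17. ] 76
18.92 opening mm 40.6 10.02220205962658
block moved 27.5 plate 22.0 20.5 compression 6.2
```

Two signs agree: compression is about 6 mm and the grip is 10 N. I'll hold for a moment to check it stays steady, then hand in.

```bash

python3 -m creep '[[[0,0,0],0,0.04],[[0,0,0],0,0.04],[[0,0,0],0,0.04],[[0,0,0],0,0.04],[[0,0,0],0,0.04],[[0,0,0],0,0.04]]'
python3 jaw.py; python3 prof.py
```

```text
t: 19.42
eef_pos: [0.5423, -0.0918, 0.0537]
eef_rot: [[0.995, 0.102, 0.001], [0.102, -0.995, -0.004], [0.0, 0.004, -1.0]]
ft_force: [-1.4, -6.2, 2.5]
opening: 0.425
grasp_force: 10.0
jaw top y [25.1 36.9 44. ] 72
box top y [59.1 72.8 84.8] px [-15.3  16.4] 76
19.47 opening mm 40.4 10.022031962871552
block moved 27.5 plate 22.0 20.6 compression 6.2
```

```bash
python3 -c "
from bench import ticket; print(ticket.close_job())"
```

```text
the job is handed in; nothing more can be done
None
```

The job is handed in, though the judge's verdict isn't known: the box lies flat in the clamp against the fixed jaw, the pad is pressed in about 6 mm by my camera measurement, and the levers are held squeezed at 10 N.

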